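# Snug the adjustable wrench on the rack's foot nut and tighten it

### The job

At the comic stall the low wire rack's foot is loose. Fit the adjustable wrench to the big hex nut of the foot, lying flat around it with its brass worm wheel rolled until the jaws just fit, then turn the nut clockwise with the wrench until it stops. Adjust the jaws only by the worm and do not turn the nut with the fingers; leave the fitted wrench lying flat on the nut and everything else where it stands.

Things in the scene. Friction and masses are not known exactly. Their poses are not given: they have to be found in the camera images.
- wrench: loose adjustable wrench lying flat, 202 mm long, 14 mm thick, 0.4 kg, steel head, red handle. Origin: on the underside, where the 40 mm nut's centre sits when it touches the fixed jaw. z up, x from handle to the jaws' open end, y from sliding jaw to fixed jaw. Fixed jaw's inner face y = +20 mm; throat bottom x = -25, jaw tips +24; head x -86 to -25, y -24 to +37 mm; centre of mass x about -62 mm.
- handle_mid (a point): middle of the wrench's red handle, at wrench x = -132 mm, y = 0, 7 mm above the underside; axes as the wrench. The handle runs from wrench x = -178 to -86 mm, is 24 mm wide (y = -12 to +12 mm) and 14 mm thick
- worm_top (a point): top of the brass worm wheel, at wrench x = -60 mm, y = -4 mm, 19 mm above the underside, 5 mm proud of the head. The wheel stands free in a window of the head, its axle along the wrench's y. Axes as the wrench
- worm: brass worm wheel, 18 mm diameter, 20 mm long; origin at its centre (wrench x = -60, y = -4, z = 10 mm). Stroking its top towards the jaws (wrench +x) closes them, towards the handle opens them: 0.5 mm of jaw travel per radian, about 0.55 mm per 10 mm stroked. It turns at about 4 N along its rim; it is knurled, and a fingertip pressed down on it with 6 to 15 N rolls it.
- jaw (a joint): travel of the sliding jaw in m: the opening is 30 mm + this value (0.010 = 40 mm, exactly the nut; 0.021 = fully open). Starts at an opening of about 43.5 to 46 mm. It does not yield to pushes on the jaw under about 70 N.
- sliding_jaw: dark steel sliding jaw on the wrench's -y side, 17 mm thick; inner face at wrench y = -10 mm minus the joint value; its origin coincides with the wrench's when the joint is 0
- nut (a joint): angle of the hex nut in rad, growing clockwise seen from above; it starts at 0.2 to 0.5 and comes up hard against its stop at 1.0 (tight). Turning it takes about 0.25 N m; over about 1.5 N m at the stop would force the jaws open.
- hex_nut: brass hex nut, 40 mm across flats, 20 mm high, red mark on top pointing along its own +x to a corner; a dark stud (24 mm diameter) stands 7 mm above it. Origin: centre of its underside, on the grey disc's top; turns with the nut. Flats face its own +y, -y and every 60 degrees from there: the wrench fits when its yaw is the nut's yaw plus a multiple of 60 degrees.
- foot: fixed swivel foot of the rack: round grey steel disc, 95 mm radius (100 mm beneath), top 24 mm above the table, nut in the middle; the wrench's head lies on the disc, the handle's end overhangs it. Origin: centre of its underside. On its own +y side an arm leads to a wire-grid rack, 200 mm long along x, 120 mm high, 215 mm from the centre.
- tape: bystander: amber roll of tape lying flat, 90 mm diameter, 20 mm high; origin centre of the underside
- cup: bystander: paper cup, 76 mm diameter, 95 mm high; origin centre of the underside
- figurine: bystander: green figurine, 60 mm diameter, 104 mm high; origin centre of the underside
- screwdriver: bystander: screwdriver lying on the table, about 200 mm long; x along it
- bottle: bystander: blue bottle, 66 mm diameter, 170 mm high; origin centre of the underside
There are look-alikes about, which are no part of the job. Of the things shaped like the wrench, the steel one is meant.

How it is judged:
On the way, in this order (a step that is already met when the one before it is completed fails the run):
1. the wrench lies flat around the nut with the jaws rolled to within 2.5 mm of the nut's size, before the nut is tight (horizontal distance between wrench and hex_nut below 0.006 m and z of wrench in the frame of hex_nut between -0.004 and 0.006 m and angle between wrench's own z axis and vertical below 0.06 rad and value of joint jaw below 0.0125 m and value of joint nut below 0.9 rad), for 0.2 s.
2. the nut is turned clockwise to its stop with the wrench fitted on it (value of joint nut above 0.95 rad and value of joint jaw below 0.0125 m and horizontal distance between wrench and hex_nut below 0.008 m), for 0.2 s.
At the end, for the whole second after the job is handed in: the nut is at its stop (within 0.05 rad), the wrench lies at rest and flat on the foot around the nut (centred within 6 mm), jaws still within 2.5 mm of the nut's size (value of joint nut above 0.95 rad and horizontal distance between wrench and hex_nut below 0.006 m and z of wrench in the frame of hex_nut between -0.004 and 0.006 m and angle between wrench's own z axis and vertical below 0.06 rad and value of joint jaw below 0.0125 m and linear speed of wrench below 0.02 m/s); the robot touches nothing.
It fails at once if the fingers turn or squeeze the nut itself (over 5 N) (contact force between the fingers and hex_nut above 5 N).
It fails at once if the sliding jaw is pushed by the fingers (over 15 N) instead of being moved by the worm (contact force between the fingers and sliding_jaw above 15 N).
It fails at once if a bystander is moved more than 30 mm (distance of any of tape, cup, figurine, screwdriver, bottle from where it was at the start of the episode above 0.03 m).
It also fails if it takes over 72 s, if anything falls off the work surface, if the arm or the gripper's body presses on something with over 40 N, if the wrist force passes 120 N, or if a joint passes its speed limit or range.

### The arm

A 7-joint arm with a two-finger parallel gripper is mounted at the origin on the work surface. World frame = base frame: x ahead of the robot, y to its left, z up, the work surface at z = 0. Lengths are in m, angles in rad, forces in N, time in s.
With the tool pointing down it reaches from about 0.4 to 0.85 m from the base axis. Payload 4.5 kg.
Tool frame: the origin (TCP) lies on the centre line of the jaws, within the pads' length; the fingertips stand 11 mm ahead of it and the grasp point (between the pads) lies 8 mm behind it; z points along the fingers, y is the line along which they close (so a half turn about z gives the same grasp; the last joint's range is limited). The gripper opens to 88 mm and grips with 3 to 60 N. Pads are 18 mm wide; open, the fingers measure 123 mm over their backs; the gripper's body (75 mm by 187 mm) begins 45 mm behind the grasp point.
Start: joints at [-1.109, 0.689, -0.195, 1.565, 0.157, 0.902, -0.215], TCP at [0.259, 0.569, 0.25] pointing down, gripper open.
Joint ranges: [-3.01, 3.01], [-0.46, 2.08], [-1.47, 1.51], [0.13, 2.56], [-1, 4.14], [0.04, 2.09], [-2.66, 2.66]. Speed limits (rad/s): [2.57, 2.57, 3.14, 3.14, 3.14, 3.14, 3.14].

### API

Orientations are given as a unit quaternion [w, x, y, z].
In Python, from plant import manip gives the robot as it stands.
- The arm moves only by the tool arm_command, never from a script. Its argument "commands" is a list of rows, each a list of 4 numbers: the shift along the world's x, y, z in cm, then the turn about the world's z in rad. In form: [[x, y, z, roll], ...]. A call has 1 to 20 rows; each row shifts and turns the commanded pose from where the row before left it; what a row does not reach is not made up. A row lasts 1/10 s, in which the tool goes at most 50 mm and 8.59 degrees, less where a joint would pass 70% of its speed; a pose out of reach is approached as far as the arm can. A call is refused whole if a number of a shift passes 5 or a number of a turn 0.15, either way. A call with a gripper value outside its range is refused whole. "fingers" is the closure, from 0 (fully open) to 1 (shut), set as the call begins (left out, the last holds). The fingers move at their own pace and stop on an object; the grip force is fixed at half the most. Time passes only in rows, so rows that do not move let the fingers close. It gives the time, the measured TCP pose, the force, the opening and the grip force at its end, in the units of the state.
- manip.state(): the state, without advancing time (a new reading comes with each control period).
- manip.read_camera(name): name is "scene" or "top" or "wrist"; returns a dict with "pixels" (384x512x3 uint8, red, green, blue), "range_z" (384x512 float32, m along the optical axis (not along the pixel's ray), 0 where there is no reading), "camera_matrix" (3x3 intrinsics, pixels), "T" (4x4, takes a point from camera to world coordinates); the wrist camera has in their place "mount" (4x4, takes a point from camera to tool coordinates, whose origin is the TCP and whose axes are the flange's). Camera axes: x right, y up, looking along -z (the intrinsics and any distortion apply to the point x, -y, -z); pixel columns grow to the right and rows downward; lengths in m; the calibration is good to about 2 mm. A picture is of the moment at which its call begins: read the wrist's pose just before it.
- manip.finish_job(): hands the job in; it is judged then, once.
Trained networks look in a picture, given as the dict that the camera call returned (one of the last four; its "shot" number tells which), for a name from the list of things; names that differ only in an ending like _2 or _b are one class to them, and where a whole thing is asked for, a point or a joint stands for the part that bears it (a point fixed in the world has none). Each returns a list of dicts, best first, with "confidence" (0 to 1); they miss things now and then, are a little off and sometimes report something else, mostly with a low value. They report only what shows in the picture. A call takes as long as a camera call. They do not tell look-alikes from the thing itself.
- manip.find_in(picture, query): "position" ([column, row] as shares, 0 to 1, of the picture: columns of its width, rows of its height, amid what is visible of it).
The state is a dict: "time_s": time; "joints": joint angles; "qd": joint speeds; "tau": joint torques, N m; "tcp_pos": TCP position; "tcp_rot": TCP orientation; "force": force on the tool from outside, world axes, zero at the start; "moment": the same for the moment, N m; "grip_width": finger opening in m; "grasp_force": force on a finger pad.
Only numpy, scipy, OpenCV 4.12 (cv2) and the standard library are available. Lean on these libraries where they do the work, as an engineer would, in place of code of your own. Each camera call takes 0.05 s, during which the arm holds its last target. There are 200 camera calls.

## Working session

There is one attempt and no reset: what is moved stays moved. The work goes in short steps, Python scripts to look and compute and a tool call to move; the robot and the scene stay as the last step left them, time stands still between calls to the robot, and variables do not carry over. Pictures are saved under pics/ and viewed, at most 13 in all, crops included, and the job is handed in when it is done.

Besides the shell and the picture viewer there is one more tool, called after "Request:" by a JSON object that holds its "op" and its "data", one argument or row to a line. arm_command: Moves the arm, as the interface text tells. Its arguments: {"type":"object","properties":{"commands":{"type":"array","items":{"type":"array","items":{"type":"number"}}},"fingers":{"type":"number"}},"required":["commands"]}

```bash
mkdir -p pics; ls
cat > h.py <<'E'
import numpy as np, cv2
from scipy.spatial.transform import Rotation as R
from plant import manip
def tool():
    s=manip.state(); T=np.eye(4); q=s["tcp_rot"]; T[:3,:3]=R.from_quat([q[1],q[2],q[3],q[0]]).as_matrix(); T[:3,3]=s["tcp_pos"]; return T
def shot(name,save=None):
    T=tool(); p=manip.read_camera(name)
    p["W"]=T@p["mount"] if name=="wrist" else p["T"]
    if save: cv2.imwrite("pics/"+save,p["pixels"][:,:,::-1])
    return p
def ray(p,u,v):
    K=p["camera_matrix"]; d=np.array([(u-K[0,2])/K[0,0],-(v-K[1,2])/K[1,1],-1.]); return p["W"][:3,3],p["W"][:3,:3]@d
def at_z(p,u,v,z):
    o,d=ray(p,u,v); return o+d*(z-o[2])/d[2]
def depth(p,u,v):
    o,d=ray(p,u,v); return o+d*p["range_z"][int(v),int(u)]
def cloud(p):
    v,u=np.mgrid[:384,:512]; K=p["camera_matrix"]; z=p["range_z"]
    c=np.stack([(u-K[0,2])/K[0,0]*z,-(v-K[1,2])/K[1,1]*z,-z],-1); return c@p["W"][:3,:3].T+p["W"][:3,3]
E
python3 - <<'E'
from h import *
for n in ["top","scene"]:
    p=shot(n,n+"1.png"); print(n,p["W"][:3,3].round(3),p.keys())
    for q in ["wrench","hex_nut","worm","handle_mid","foot","sliding_jaw","tape","cup","figurine","screwdriver","bottle"]:
        for d in manip.find_in(p,q):
            u,v=d["position"][0]*512,d["position"][1]*384
            print(q,round(d["confidence"],2),round(u),round(v),depth(p,u,v).round(3))
im=np.hstack([cv2.imread("pics/top1.png"),cv2.imread("pics/scene1.png")]);
print(manip.state())
E
```

```text
pics
top [0.339 0.007 1.679] dict_keys(['pixels', 'range_z', 'camera_matrix', 'T', 'shot', 'W'])
wrench 0.79 355 277 [ 0.174 -0.336  0.019]
wrench 0.73 316 188 [ 0.48  -0.207  0.009]
wrench 0.58 177 255 [0.249 0.275 0.015]
hex_nut 0.43 224 173 [0.528 0.11  0.046]
worm 0.64 308 180 [ 0.508 -0.18   0.01 ]
handle_mid 0.92 349 272 [ 0.187 -0.321 -0.006]
handle_mid 0.91 180 259 [0.235 0.264 0.018]
handle_mid 0.78 316 189 [ 0.475 -0.208  0.018]
foot 0.9 218 172 [0.536 0.132 0.018]
sliding_jaw 0.66 307 180 [ 0.507 -0.175  0.018]
sliding_jaw 0.57 340 275 [ 0.18  -0.285  0.014]
sliding_jaw 0.47 179 271 [0.196 0.267 0.015]
tape 0.67 295 221 [ 0.366 -0.132  0.022]
cup 0.87 110 211 [0.402 0.512 0.001]
bottle 0.81 386 222 [ 0.358 -0.418  0.12 ]
bottle 0.44 317 190 [ 0.473 -0.212  0.012]
scene [ 0.866 -0.498  1.059] dict_keys(['pixels', 'range_z', 'camera_matrix', 'T', 'shot', 'W'])
wrench 0.91 220 253 [ 0.486 -0.204  0.019]
wrench 0.74 129 224 [ 0.182 -0.327  0.015]
handle_mid 0.87 259 137 [0.255 0.263 0.014]
handle_mid 0.78 214 253 [ 0.469 -0.216  0.014]
handle_mid 0.55 129 224 [ 0.185 -0.329  0
[... 331 characters left out ...]
 array([-1.10920634,  0.68912078, -0.19457283,  1.5652833 ,  0.15730776,
        0.90250117, -0.21511584]), 'qd': array([-3.30151091e-05, -4.65754406e-04,  5.35770166e-04, -1.72410652e-03,
       -9.40361374e-04,  1.04847287e-03, -6.60185293e-04]), 'tau': array([-9.71958616e-04, -5.27498567e+01, -1.26740422e+00, -1.53748959e+01,
       -5.17865550e-02, -9.24862907e-04,  3.20230004e-05]), 'tcp_pos': array([0.25929181, 0.56870836, 0.24973351]), 'tcp_rot': array([1.20356499e-05, 2.12273444e-01, 9.77210307e-01, 3.36694836e-05]), 'force': array([ 0.17304031, -0.77246318, -0.27394196]), 'moment': array([ 0.00641943,  0.03117382, -0.05405157]), 'grasp_force': 0.0, 'grip_width': 0.08826627430981117}
```

View pics/top1.png

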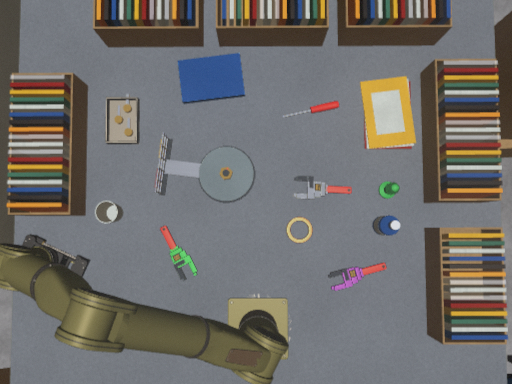

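View pics/scene1.png

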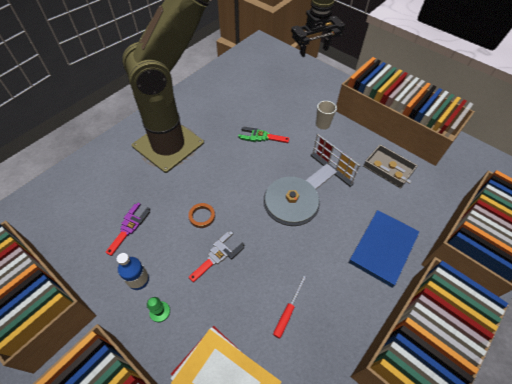

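Candidates in the top picture are the steel wrench at (322,188), the green one at (180,252) and the purple one at (357,275). The steel one fits the description. The nut is at (225,173). I'll go over the nut first, then the wrench.

Request:
{"op": "arm_command", "data": {
  "commands": [
    [2.1, -4.2, 0, -0.06],
    [2.1, -4.2, 0, -0.06],
    [2.1, -4.2, 0, -0.06],
    [2.1, -4.2, 0, -0.06],
    [2.1, -4.2, 0, -0.06],
    [2.1, -4.2, 0, -0.06],
    [2.1, -4.2, 0, -0.06],
    [2.1, -4.2, 0, -0.06],
    [2.1, -4.2, 0, -0.06],
    [2.1, -4.2, 0, -0.06],
    [2.1, -4.2, 0, -0.06],
    [0, 0, 0, 0],
    [0, 0, 0, 0]
  ]
}}

```text
time_s: 2.5
tcp_pos: [0.4906, 0.1058, 0.2498]
tcp_rot: [0.0, 0.519, 0.855, 0.0]
force: [0.1, 0.7, -0.1]
grip_width: 0.0881
grasp_force: 0.0
```

Run:
```python
from h import *
p=shot("wrist","w1.png"); print(p["W"].round(3),manip.state()["joints"].round(2))
for q in ["hex_nut","foot"]:
    for d in manip.find_in(p,q):
        u,v=d["position"][0]*512,d["position"][1]*384
        print(q,round(d["confidence"],2),round(u),round(v),depth(p,u,v).round(3))
```

```text
[[ 0.887 -0.439 -0.147  0.453]
 [ 0.462  0.841  0.281  0.179]
 [-0.    -0.317  0.948  0.384]
 [ 0.     0.     0.     1.   ]] [-0.26  0.53 -0.07  1.94  0.05  0.68  0.12]
hex_nut 0.73 190 319 [ 0.513 -0.13   0.01 ]
hex_nut 0.68 288 182 [0.527 0.109 0.05 ]
foot 0.69 321 136 [0.538 0.165 0.024]
foot 0.19 288 183 [0.527 0.108 0.05 ]
```

View pics/w1.png

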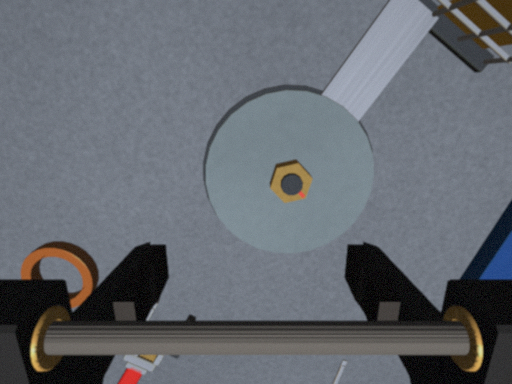

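The picture shows the disc around (290,170), the nut at (291,182) with its stud, and the red mark at (303,195). The steel wrench's head peeks in at the lower left, near (150,355). Next I'll fit the hexagon numerically.

```bash
cat >> h.py <<'E'
def hexfit(p,zt=0.044,c0=(0.527,0.109),r=0.035):
    g=cv2.cvtColor(p["pixels"],cv2.COLOR_RGB2HSV); C=at_grid(p,zt)
    near=np.hypot(C[...,0]-c0[0],C[...,1]-c0[1])<r
    b=near&(g[...,1]>90)&(g[...,2]>100)
    red=near&(g[...,1]>150)&((g[...,0]<7)|(g[...,0]>172))&(g[...,2]>110)
    m=cv2.morphologyEx(b.astype(np.uint8),cv2.MORPH_CLOSE,np.ones((3,3)))
    cs,_=cv2.findContours(m,cv2.RETR_EXTERNAL,cv2.CHAIN_APPROX_NONE); c=max(cs,key=cv2.contourArea)[:,0]
    xy=C[c[:,1],c[:,0],:2]
    from scipy.optimize import minimize
    def e(x):
        a=x[2]+np.pi/6+np.arange(6)*np.pi/3
        d=((xy-x[:2])@np.array([np.cos(a),np.sin(a)])).max(1)-x[3]
        return np.sqrt(d*d+1e-6).sum()
    best=min((minimize(e,[*xy.mean(0),a,.02],method="Nelder-Mead",options=dict(xatol=1e-5,maxiter=2000)) for a in np.arange(0,1.05,.2)),key=lambda s:s.fun)
    rc=C[red][:,:2].mean(0) if red.any() else None
    ra=np.arctan2(*(rc-best.x[:2])[::-1]) if rc is not None else None
    return best.x,best.fun/len(xy),ra,red.sum()
def at_grid(p,z):
    v,u=np.mgrid[:384,:512]; K=p["camera_matrix"]
    d=np.stack([(u-K[0,2])/K[0,0],-(v-K[1,2])/K[1,1],-np.ones(u.shape)],-1)@p["W"][:3,:3].T; o=p["W"][:3,3]
    return o+d*((z-o[2])/d[...,2])[...,None]
E
python3 - <<'E'
from h import *
p=shot("wrist")
C=cloud(p)
m=(abs(C[...,2]-.024)<.004)&(np.hypot(C[...,0]-.53,C[...,1]-.11)<.12); 
print("disc z",np.median(C[m][:,2]),"nut top z",np.median(C[185-14:185-8,285:295,2]))
print(hexfit(p))
ys,xs=np.where(m); (cx,cy),r=cv2.minEnclosingCircle(C[m][:,:2].astype(np.float32)); print(cx,cy,r)
E
```

```text
disc z 0.02318107095173713 nut top z 0.04328504327480079
(array([0.53092746, 0.10772514, 0.71513826, 0.01937687]), np.float64(0.0010548599967476846), np.float64(-0.3387634501015293), np.int64(17))
0.531547486782074 0.1074255108833313 0.09490790218114853
```

Request:
{"op": "arm_command", "data": {
  "commands": [
    [0.2, -4.2, 0, -0.1],
    [0.2, -4.2, 0, -0.1],
    [0.2, -4.2, 0, -0.1],
    [0.2, -4.2, 0, -0.1],
    [0, -4.2, 0, -0.07],
    [0, -4.2, 0, 0],
    [0, -4.2, 0, 0],
    [0, 0, 0, 0],
    [0, 0, 0, 0]
  ]
}}

```text
time_s: 3.6
tcp_pos: [0.4984, -0.1867, 0.2496]
tcp_rot: [-0.0, 0.702, 0.712, 0.0]
force: [0.4, 1.2, 0.0]
grip_width: 0.0879
grasp_force: 0.0
```

Run:
```python
from h import *
p=shot("wrist","w2.png"); print(p["W"].round(3),manip.state()["joints"].round(2))
for q in ["wrench","worm_top","handle_mid","sliding_jaw","tape"]:
    for d in manip.find_in(p,q):
        u,v=d["position"][0]*512,d["position"][1]*384
        print(q,round(d["confidence"],2),round(u),round(v),depth(p,u,v).round(3))
```

```text
[[ 1.    -0.013 -0.003  0.498]
 [ 0.013  0.948  0.317 -0.104]
 [-0.001 -0.317  0.948  0.384]
 [ 0.     0.     0.     1.   ]] [ 0.25  0.57  0.03  1.85 -0.03  0.72  0.31]
wrench 0.91 238 170 [ 0.478 -0.197  0.014]
wrench 0.72 10 251 [ 0.194 -0.305  0.014]
wrench 0.44 268 147 [ 0.511 -0.171  0.013]
worm_top 0.74 241 169 [ 0.482 -0.196  0.012]
worm_top 0.72 11 256 [ 0.194 -0.312  0.014]
handle_mid 0.88 236 171 [ 0.475 -0.198  0.013]
handle_mid 0.81 10 256 [ 0.193 -0.311  0.015]
sliding_jaw 0.61 270 147 [ 0.514 -0.171  0.014]
sliding_jaw 0.57 8 235 [ 0.196 -0.283  0.013]
tape 0.95 88 110 [ 0.309 -0.134 -0.001]
```

View pics/w2.png

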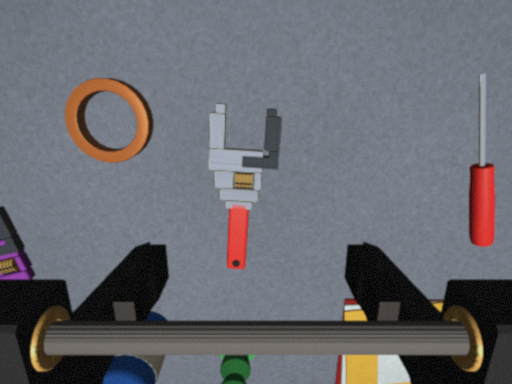

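The steel wrench is confirmed: its handle runs from (236,268) to (238,206), the brass worm is at (243,181), the fixed jaw at (217,130) and the dark sliding jaw at (273,130). Next I'll compute its pose and print a rectified top-down map of the head.

```bash
cat >> h.py <<'E'
def wrench_pose(p,zt,c0,r=0.12):
    g=cv2.cvtColor(p["pixels"],cv2.COLOR_RGB2HSV); C=at_grid(p,zt)
    red=(g[...,1]>150)&((g[...,0]<7)|(g[...,0]>172))&(g[...,2]>90)&(np.hypot(C[...,0]-c0[0],C[...,1]-c0[1])<r)
    n,l,s,_=cv2.connectedComponentsWithStats(red.astype(np.uint8)); k=1+s[1:,4].argmax()
    rc=cv2.minAreaRect((C[l==k][:,:2]*1000).astype(np.float32)); return rc,C,g
def frame(rc,head):  # head: rough point nearer the jaws
    c=np.array(rc[0])/1000; b=cv2.boxPoints(rc)/1000; e=[b[1]-b[0],b[2]-b[1]]; a=max(e,key=np.linalg.norm)
    a=a/np.linalg.norm(a); a*=np.sign(a@(np.array(head)-c)); y=np.array([-a[1],a[0]]); return c,a,y
def rectify(p,o,a,y,z,name,mm=(-100,40,-50,50),s=4):
    X,Y=np.meshgrid(np.arange(mm[0],mm[1],1/s),np.arange(mm[3],mm[2],-1/s)); P=np.stack([o[0]+(X*a[0]+Y*y[0])/1000,o[1]+(X*a[1]+Y*y[1])/1000,np.full(X.shape,z)],-1)
    q=(P-p["W"][:3,3])@p["W"][:3,:3]; K=p["camera_matrix"]
    u=K[0,2]+K[0,0]*q[...,0]/-q[...,2]; v=K[1,2]-K[1,1]*q[...,1]/-q[...,2]
    im=cv2.remap(p["pixels"][:,:,::-1].copy(),u.astype(np.float32),v.astype(np.float32),cv2.INTER_LINEAR)
    for t in range(mm[0],mm[1],20): cv2.putText(im,str(t),(int((t-mm[0])*s),10),0,.35,(255,255,255)); cv2.line(im,(int((t-mm[0])*s),12),(int((t-mm[0])*s),399),(255,255,0),1)
    for t in range(-40,50,20): cv2.putText(im,str(t),(0,int((mm[3]-t)*s)),0,.35,(255,255,255)); cv2.line(im,(0,int((mm[3]-t)*s)),(im.shape[1],int((mm[3]-t)*s)),(255,255,0),1)
    cv2.imwrite("pics/"+name,im)
E
python3 - <<'E'
from h import *
p=shot("wrist")
rc,C,g=wrench_pose(p,.014,(0.47,-0.26)); c,a,y=frame(rc,(0.48,-.15)); o=c+.132*a
print(rc,"yaw",np.arctan2(a[1],a[0]),"origin",o,"com/grip x-68",o-.068*a)
rectify(p,o,a,y,.014,"rect1.png")
E
```

```text
((476.1119689941406, -282.70361328125), (83.66242218017578, 22.334394454956055), 87.20515441894531) yaw 1.5220171 origin [ 0.48254827 -0.15086063] com/grip x-68 [ 0.4792326  -0.21877974]
```

View pics/rect1.png

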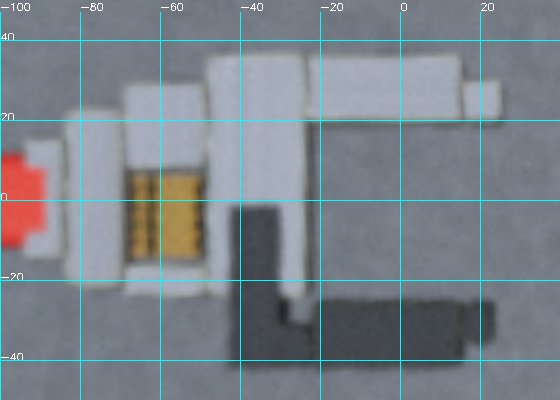

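Request:
{"op": "arm_command", "data": {
  "commands": [
    [-1.0, -2.1, 0, -0.03],
    [-0.9, -2.1, 0, -0.03],
    [0, 0, -4.5, 0],
    [0, 0, -4.5, 0],
    [0, 0, -4.5, 0],
    [0, 0, -4.5, 0],
    [0, 0, -3, 0],
    [0, 0, -1.6, 0],
    [0, 0, -0.9, 0],
    [0, 0, 0, 0],
    [0, 0, 0, 0]
  ]
}}

```text
time_s: 5.05
tcp_pos: [0.4799, -0.2294, 0.0155]
tcp_rot: [0.001, 0.723, 0.69, 0.0]
force: [-0.4, -0.8, -0.2]
grip_width: 0.0879
grasp_force: 0.0
```

Request:
{"op": "arm_command", "data": {
  "commands": [
    [0, 0, 0, 0],
    [0, 0, 0, 0],
    [0, 0, 0, 0],
    [0, 0, 0, 0],
    [0, 0, 0, 0],
    [0, 0, 0, 0],
    [0, 0, 0, 0]
  ],
  "fingers": 1
}}

```text
time_s: 5.75
tcp_pos: [0.4786, -0.2294, 0.0148]
tcp_rot: [-0.0, 0.724, 0.69, -0.0]
force: [-2.6, -1.2, 3.1]
grip_width: 0.0456
grasp_force: 30.3
```

Request:
{"op": "arm_command", "data": {
  "commands": [
    [0, 0, 1, 0],
    [0, 0, 2.5, 0],
    [0, 0, 3, 0],
    [0, 0, 3.5, 0],
    [0.8, 3.2, 0, 0.03],
    [0.8, 3.2, 0, 0.03],
    [0.8, 3.2, 0, 0.03],
    [0.8, 3.2, 0, 0.03],
    [0.8, 3.2, 0, 0.03],
    [0.8, 3.2, 0, 0.03],
    [0.8, 3.2, 0, 0.03],
    [0.9, 3.2, 0, 0.03],
    [0, 0, 0, 0],
    [0, 0, 0, 0],
    [0, 0, 0, 0]
  ]
}}

```text
time_s: 7.25
tcp_pos: [0.5438, 0.0256, 0.1148]
tcp_rot: [0.0, 0.636, 0.772, -0.001]
force: [-0.1, -0.8, -3.9]
grip_width: 0.0457
grasp_force: 30.9
```

Run:
```python
from h import *
p=shot("wrist"); T=tool(); yaw=np.arctan2(T[1,1],T[0,1])+np.pi/2; print("yaw",yaw,T[:3,3])
a=np.array([np.cos(yaw),np.sin(yaw)]);y=np.array([-a[1],a[0]]); o=T[:2,3]+.079*a; print("o",o)
print(hexfit(p,c0=(.531,.1075)))
zt=T[2,3]-.0148+.014
rectify(p,o,a,y,zt,"h1.png"); rectify(p,o,a,y,.044,"h2.png")
cv2.imwrite("pics/h12.png",cv2.resize(np.vstack([cv2.imread("pics/h1.png"),cv2.imread("pics/h2.png")]),None,fx=.75,fy=.75))
```

```text
yaw 1.7618186447083346 [0.54382424 0.02519061 0.1148064 ]
o [0.52882508 0.10275365]
(array([0.53156134, 0.10708329, 0.7066898 , 0.01941232]), np.float64(0.0010107515194878102), None, np.int64(0))
```

View pics/h12.png

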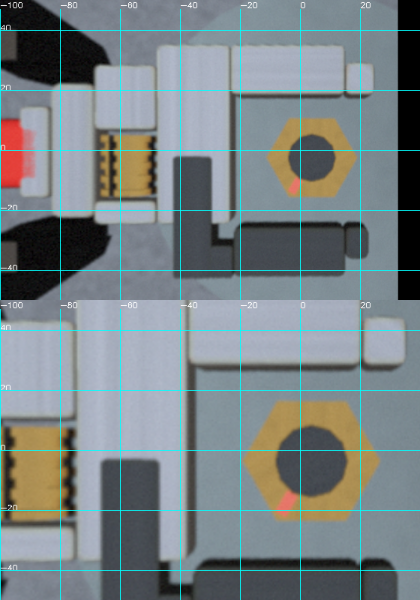

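The opening between the jaws is about 43.5 mm. The nut's flats lie parallel to them, its centre is about 3.5 mm ahead of my origin estimate, and y is nearly centred. I'll correct this and lower gently.

Request:
{"op": "arm_command", "data": {
  "commands": [
    [0.07, 0.19, -1, -0.007],
    [0, 0, -2, 0],
    [0, 0, -1.5, 0],
    [0, 0, -0.7, 0],
    [0, 0, -0.4, 0],
    [0, 0, -0.4, 0],
    [0, 0, 0, 0]
  ]
}}

```text
time_s: 8.0
tcp_pos: [0.545, 0.0285, 0.0546]
tcp_rot: [0.0, 0.638, 0.77, 0.0]
force: [-0.8, 0.1, -3.7]
grip_width: 0.0456
grasp_force: 31.0
```

Request:
{"op": "arm_command", "data": {
  "commands": [
    [0, 0, -0.4, 0],
    [0, 0, -0.4, 0],
    [0, 0, -0.3, 0],
    [0, 0, -0.2, 0],
    [0, 0, 0, 0]
  ]
}}

```text
time_s: 8.5
tcp_pos: [0.5448, 0.0286, 0.0414]
tcp_rot: [-0.0, 0.638, 0.77, -0.0]
force: [0.7, -0.1, -3.6]
grip_width: 0.0452
grasp_force: 31.0
```

Request:
{"op": "arm_command", "data": {
  "commands": [
    [0, 0, -0.2, 0],
    [0, 0, -0.1, 0],
    [0, 0, 0, 0],
    [0, 0, 0, 0]
  ]
}}

```text
time_s: 8.9
tcp_pos: [0.5451, 0.0286, 0.0389]
tcp_rot: [0.0, 0.638, 0.77, 0.0]
force: [-0.2, -0.2, -1.9]
grip_width: 0.0456
grasp_force: 30.8
```

Request:
{"op": "arm_command", "data": {
  "commands": [
    [0, 0, -0.05, 0],
    [0, 0, 0, 0]
  ]
}}

```text
time_s: 9.1
tcp_pos: [0.5451, 0.0286, 0.0388]
tcp_rot: [0.0, 0.638, 0.77, 0.0]
force: [-0.0, 0.9, 5.3]
grip_width: 0.0457
grasp_force: 30.8
```

Request:
{"op": "arm_command", "data": {
  "commands": [
    [0, 0, 0, 0],
    [0, 0, 0, 0],
    [0, 0, 0, 0],
    [0, 0, 0, 0],
    [0, 0, 2, 0],
    [0, 0, 3, 0],
    [0, 0, 4, 0],
    [0, 0, 0, 0],
    [0, 0, 0, 0]
  ],
  "fingers": 0
}}

```text
time_s: 10.0
tcp_pos: [0.5455, 0.0287, 0.129]
tcp_rot: [0.001, 0.638, 0.77, 0.001]
force: [-1.0, -0.6, -0.1]
grip_width: 0.0882
grasp_force: 0.0
```

```bash
cat >> h.py <<'E'
def look(name,zt=.038):
    p=shot("wrist"); rc,C,g=wrench_pose(p,zt,(.53,-.02)); c,a,y=frame(rc,(.531,.1075)); print("handle",rc)
    yaw=np.arctan2(a[1],a[0]); o=c+.132*a; h=hexfit(p,c0=(.531,.1075))
    n=np.array([.5315,.1073])
    d=h[0][:2]-o; print("wrench yaw",yaw,"o",o,"nut",h,"nut in wrench mm",d@a*1e3,d@y*1e3, "yaw err",(h[0][2]-yaw+.5236)%1.0472-.5236)
    rectify(p,o,a,y,zt,name); return p,o,a,y
E
python3 - <<'E'
from h import *
look("h3.png"); print(manip.state()["tcp_pos"],manip.state()["time_s"])
E
```

```text
handle ((556.0733032226562, -24.576305389404297), (22.50702667236328, 80.90373992919922), 10.020283699035645)
wrench yaw 1.7456834 o [0.5331057  0.10541019] nut (array([0.53145582, 0.10709746, 0.71087392, 0.01936731]), np.float64(0.0010172938134863007), None, np.int64(0)) nut in wrench mm 1.9486124939525462 1.3311366756402796 yaw err 0.012390484248250067
[0.54466588 0.02865753 0.12799676] 10.05
```

View pics/h3.png

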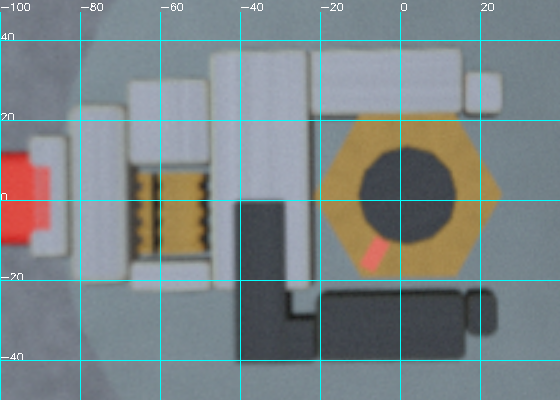

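The wrench lies around the nut with its fixed jaw close to the flat. Only the sliding side has a gap of about 3.5 mm. Next is the worm: I'll shut the fingers and come down on it.

Request:
{"op": "arm_command", "data": {
  "commands": [
    [0.1, 1.0, 0, 0],
    [0, 1.0, 0, 0],
    [0, 0, -2.5, 0],
    [0, 0, -2.5, 0],
    [0, 0, -1.5, 0],
    [0, 0, -0.5, 0],
    [0, 0, 0, 0],
    [0, 0, 0, 0],
    [0, 0, 0, 0]
  ],
  "fingers": 1
}}

```text
time_s: 10.95
tcp_pos: [0.5466, 0.0486, 0.0591]
tcp_rot: [0.001, 0.638, 0.77, 0.001]
force: [-0.8, 0.1, 0.4]
grip_width: 0.0181
grasp_force: 0.0
```

Request:
{"op": "arm_command", "data": {
  "commands": [
    [0, 0, -0.15, 0],
    [0, 0, -0.1, 0],
    [0, 0, -0.1, 0],
    [0, 0, 0, 0],
    [0, 0, 0, 0]
  ]
}}

```text
time_s: 11.45
tcp_pos: [0.5459, 0.0486, 0.0547]
tcp_rot: [-0.0, 0.638, 0.77, 0.0]
force: [-0.2, -0.8, 0.1]
grip_width: 0.0005
grasp_force: 0.0
```

Request:
{"op": "arm_command", "data": {
  "commands": [
    [0, 0, -0.1, 0],
    [0, 0, 0, 0],
    [0, 0, 0, 0]
  ]
}}

```text
time_s: 11.75
tcp_pos: [0.546, 0.0486, 0.0543]
tcp_rot: [0.0, 0.638, 0.77, 0.0]
force: [-1.2, 1.0, 5.7]
grip_width: 0.0002
grasp_force: 3.0
```

Request:
{"op": "arm_command", "data": {
  "commands": [
    [0, 0, -0.05, 0],
    [0, 0, 0, 0],
    [0, 0, 0, 0]
  ]
}}

```text
time_s: 12.05
tcp_pos: [0.5461, 0.0486, 0.0542]
tcp_rot: [0.0, 0.638, 0.77, 0.0]
force: [-1.3, 0.1, 9.2]
grip_width: 0.0003
grasp_force: 4.9
```

Request:
{"op": "arm_command", "data": {
  "commands": [
    [-0.04, 0.2, -0.02, 0],
    [-0.04, 0.2, 0, 0],
    [-0.04, 0.2, 0, 0],
    [-0.03, 0.2, 0, 0]
  ]
}}

```text
time_s: 12.45
tcp_pos: [0.5449, 0.0551, 0.0542]
tcp_rot: [0.001, 0.639, 0.769, -0.0]
force: [-1.7, -3.6, 11.7]
grip_width: 0.0003
grasp_force: 5.4
```

Request:
{"op": "arm_command", "data": {
  "commands": [
    [0, 0, 0.6, 0],
    [0.15, -0.8, 0, 0],
    [0.15, -0.8, 0, 0],
    [0, 0, -0.6, 0],
    [0, 0, 0, 0],
    [-0.04, 0.2, 0, 0],
    [-0.04, 0.2, 0, 0],
    [-0.04, 0.2, 0, 0],
    [-0.03, 0.2, 0, 0],
    [-0.04, 0.2, 0, 0]
  ]
}}

```text
time_s: 13.45
tcp_pos: [0.5464, 0.0482, 0.0541]
tcp_rot: [0.002, 0.639, 0.769, -0.0]
force: [-1.1, -4.4, 15.4]
grip_width: 0.0004
grasp_force: 7.6
```

Request:
{"op": "arm_command", "data": {
  "commands": [
    [-0.04, 0.2, 0.03, 0],
    [-0.04, 0.2, 0, 0],
    [-0.03, 0.2, 0, 0],
    [0, 0, 0.6, 0],
    [0.15, -0.8, 0, 0],
    [0.15, -0.8, 0, 0],
    [0, 0, -0.6, 0],
    [0, 0, 0, 0],
    [-0.04, 0.2, 0, 0],
    [-0.04, 0.2, 0, 0],
    [-0.04, 0.2, 0, 0],
    [-0.03, 0.2, 0, 0],
    [-0.04, 0.2, 0, 0]
  ]
}}

```text
time_s: 14.75
tcp_pos: [0.5463, 0.0483, 0.0542]
tcp_rot: [0.001, 0.639, 0.769, -0.0]
force: [-1.1, -4.3, 14.1]
grip_width: 0.0
grasp_force: 6.8
```

Request:
{"op": "arm_command", "data": {
  "commands": [
    [-0.04, 0.2, 0, 0],
    [-0.04, 0.2, 0, 0],
    [-0.03, 0.2, 0, 0],
    [0, 0, 2.5, 0],
    [0, 0, 3.5, 0],
    [0.3, -1.9, 1.4, 0],
    [0, 0, 0, 0],
    [0, 0, 0, 0]
  ]
}}

```text
time_s: 15.55
tcp_pos: [0.547, 0.0376, 0.1265]
tcp_rot: [-0.0, 0.639, 0.769, -0.0]
force: [-0.3, 0.6, 0.3]
grip_width: 0.0005
grasp_force: 0.0
```

Run:
```python
from h import *
look("h4.png"); print(manip.state()["tcp_pos"],manip.state()["time_s"])
```

```text
handle ((554.3187866210938, -12.931428909301758), (22.170392990112305, 57.07796096801758), 11.254919052124023)
wrench yaw 1.7672307 o [0.52855587 0.11653004] nut (array([0.53155923, 0.10711536, 0.71204816, 0.01937198]), np.float64(0.0010179703270349898), None, np.int64(0)) nut in wrench mm -9.819795736913658 -1.1081072634777889 yaw err -0.007982589602010703
[0.54656607 0.03821984 0.12606536] 15.6
```

View pics/h4.png

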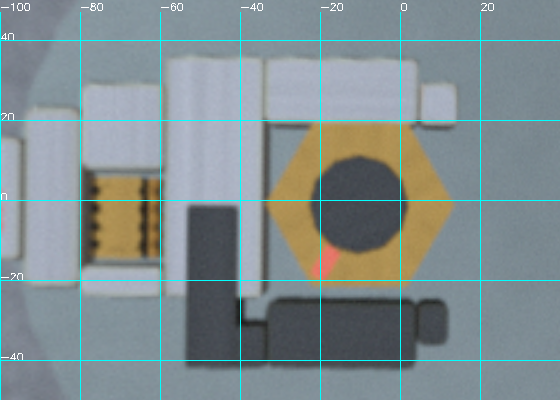

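The jaw gap looks hardly changed, though the worm's dark mark has moved. I'll return to the pose of the earlier view for a like-for-like measurement.

Request:
{"op": "arm_command", "data": {
  "commands": [
    [-0.1, -0.9, 0.1, 0],
    [0, 0, 0, 0],
    [0, 0, 0, 0]
  ],
  "fingers": 1
}}

```text
time_s: 15.9
tcp_pos: [0.5461, 0.0284, 0.1277]
tcp_rot: [-0.0, 0.639, 0.77, -0.0]
force: [0.4, -0.2, -0.1]
grip_width: 0.0002
grasp_force: 0.0
```

```bash
cat >> h.py <<'E'
def gap(p,o=np.array([.5315,.1072]),yaw=1.754,zj=.041,x=(-12,10)):
    # brightness profile across the sliding jaw edge, at wrench x in -8..8, plane z of jaw top
    a=np.array([np.cos(yaw),np.sin(yaw)]);y=np.array([-a[1],a[0]])
    X,Y=np.meshgrid(np.arange(x[0],x[1],.5),np.arange(-32,-16,.25)); out=[]
    P=np.stack([o[0]+(X*a[0]+Y*y[0])/1000,o[1]+(X*a[1]+Y*y[1])/1000,np.full(X.shape,zj)],-1)
    q=(P-p["W"][:3,3])@p["W"][:3,:3]; K=p["camera_matrix"]
    u=K[0,2]+K[0,0]*q[...,0]/-q[...,2]; v=K[1,2]-K[1,1]*q[...,1]/-q[...,2]
    im=cv2.remap(p["pixels"],u.astype(np.float32),v.astype(np.float32),cv2.INTER_LINEAR).mean(1)
    return Y[:,0],im
E
python3 - <<'E'
from h import *
p,o,a,y=look("h5.png"); print(manip.state()["tcp_pos"])
Y,im=gap(p); print(np.c_[Y,im.round()][::2].astype(int).tolist())
A=cv2.imread("pics/h3.png"); B=cv2.imread("pics/h5.png"); cv2.imwrite("pics/cmp.png",np.vstack([A[40:380:,100:],B[40:380,100:]])[:, :].copy())
im=cv2.imread("pics/cmp.png"); cv2.imwrite("pics/cmp.png",cv2.resize(im,None,fx=.88,fy=.88))
E
```

```text
handle ((554.7953491210938, -16.919559478759766), (23.06732940673828, 70.29216766357422), 10.69893741607666)
wrench yaw 1.7575294 o [0.53028959 0.11278577] nut (array([0.53156316, 0.1070724 , 0.71082924, 0.01937414]), np.float64(0.0010186235180446833), None, np.int64(0)) nut in wrench mm -5.850481269645315 -0.19074509837886927 yaw err 0.0004998579102728495
[0.54617406 0.02871681 0.12788754]
[[-32, 69, 74, 80], [-31, 69, 75, 81], [-31, 70, 74, 81], [-30, 70, 75, 81], [-30, 70, 75, 81], [-29, 70, 75, 80], [-29, 69, 74, 79], [-28, 69, 74, 80], [-28, 69, 73, 79], [-27, 68, 73, 80], [-27, 69, 74, 80], [-26, 70, 74, 81], [-26, 69, 74, 79], [-25, 69, 73, 76], [-25, 67, 72, 71], [-24, 58, 62, 61], [-24, 45, 47, 46], [-23, 49, 53, 54], [-23, 76, 85, 89], [-22, 108, 120, 127], [-22, 124, 139, 146], [-21, 129, 143, 151], [-21, 134, 144, 147], [-20, 147, 144, 131], [-20, 162, 144, 108], [-19, 171, 144, 91], [-19, 175, 143, 85], [-18, 178, 142, 85], [-18, 181, 141, 86], [-17, 183, 139, 86], [-17, 185, 139, 87], [-16, 185, 138, 87]]
```

View pics/cmp.png

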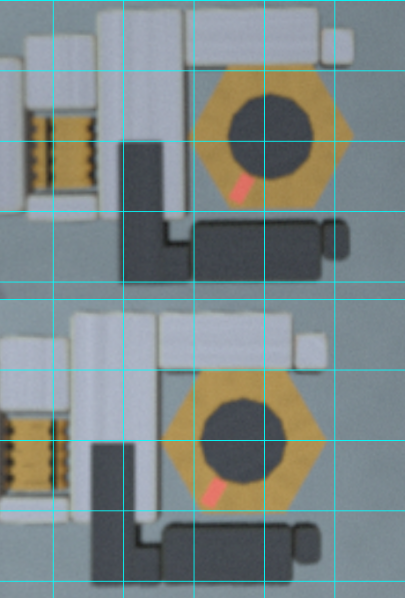

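The worm has turned only a little, netting about 9 mm of rim. I'll repeat with clean lifts and settle pauses, watching the force along one stroke.

Request:
{"op": "arm_command", "data": {
  "commands": [
    [0.1, 1.3, -3, 0],
    [0, 0, -3, 0],
    [0, 0, -0.7, 0],
    [0, 0, 0, 0],
    [0, 0, -0.7, 0],
    [0, 0, 0, 0],
    [0, 0, 0, 0]
  ]
}}

```text
time_s: 16.65
tcp_pos: [0.5479, 0.0414, 0.0551]
tcp_rot: [0.0, 0.639, 0.77, 0.0]
force: [1.0, -0.9, 0.9]
grip_width: 0.0003
grasp_force: 0.0
```

Request:
{"op": "arm_command", "data": {
  "commands": [
    [-0.04, 0.2, 0, 0],
    [-0.03, 0.2, 0, 0]
  ]
}}

```text
time_s: 16.85
tcp_pos: [0.547, 0.0458, 0.0548]
tcp_rot: [0.0, 0.638, 0.77, 0.0]
force: [-0.7, 0.1, 0.4]
grip_width: 0.0004
grasp_force: 0.0
```

Request:
{"op": "arm_command", "data": {
  "commands": [
    [-0.04, 0.2, 0, 0],
    [-0.03, 0.2, 0, 0]
  ]
}}

```text
time_s: 17.05
tcp_pos: [0.5461, 0.0499, 0.0545]
tcp_rot: [0.0, 0.638, 0.77, 0.0]
force: [-0.3, -0.4, 1.1]
grip_width: 0.0008
grasp_force: 0.4
```

Request:
{"op": "arm_command", "data": {
  "commands": [
    [-0.04, 0.2, 0, 0],
    [-0.03, 0.2, 0, 0]
  ]
}}

```text
time_s: 17.25
tcp_pos: [0.5454, 0.0533, 0.0544]
tcp_rot: [0.0, 0.638, 0.77, -0.0]
force: [-0.4, -0.6, 1.7]
grip_width: 0.0009
grasp_force: 0.7
```

Request:
{"op": "arm_command", "data": {
  "commands": [
    [-0.04, 0.2, 0, 0],
    [-0.03, 0.2, 0, 0]
  ]
}}

```text
time_s: 17.45
tcp_pos: [0.5448, 0.0573, 0.0545]
tcp_rot: [0.0, 0.638, 0.77, -0.0]
force: [-0.1, -1.8, 2.4]
grip_width: 0.0006
grasp_force: 0.9
```

Request:
{"op": "arm_command", "data": {
  "commands": [
    [0, 0, 0.8, 0],
    [0, 0, 0, 0],
    [0.15, -0.8, 0, 0],
    [0.13, -0.8, 0, 0],
    [0, 0, 0, 0],
    [0, 0, -0.8, 0],
    [0, 0, -0.12, 0],
    [0, 0, 0, 0],
    [0, 0, 0, 0]
  ]
}}

```text
time_s: 18.35
tcp_pos: [0.5481, 0.0412, 0.0541]
tcp_rot: [0.001, 0.639, 0.77, 0.0]
force: [-1.3, -0.5, 13.9]
grip_width: 0.0008
grasp_force: 7.1
```

Request:
{"op": "arm_command", "data": {
  "commands": [
    [-0.04, 0.2, 0, 0],
    [-0.03, 0.2, 0, 0]
  ]
}}

```text
time_s: 18.55
tcp_pos: [0.5474, 0.045, 0.0542]
tcp_rot: [0.001, 0.639, 0.769, 0.0]
force: [-1.2, -2.1, 14.0]
grip_width: 0.0003
grasp_force: 7.2
```

Request:
{"op": "arm_command", "data": {
  "commands": [
    [-0.04, 0.2, 0, 0],
    [-0.03, 0.2, 0, 0]
  ]
}}

```text
time_s: 18.75
tcp_pos: [0.5468, 0.0485, 0.0542]
tcp_rot: [0.001, 0.639, 0.769, 0.0]
force: [-1.3, -3.6, 13.5]
grip_width: 0.0004
grasp_force: 7.1
```

Request:
{"op": "arm_command", "data": {
  "commands": [
    [-0.04, 0.2, 0, 0],
    [-0.03, 0.2, 0, 0]
  ]
}}

```text
time_s: 18.95
tcp_pos: [0.5462, 0.0518, 0.0542]
tcp_rot: [0.001, 0.639, 0.769, -0.0]
force: [-0.3, -4.1, 14.9]
grip_width: 0.0003
grasp_force: 7.0
```

Request:
{"op": "arm_command", "data": {
  "commands": [
    [-0.04, 0.2, 0, 0],
    [-0.03, 0.2, 0, 0]
  ]
}}

```text
time_s: 19.15
tcp_pos: [0.5455, 0.0553, 0.0541]
tcp_rot: [0.002, 0.639, 0.769, -0.0]
force: [-1.0, -5.6, 13.8]
grip_width: 0.0004
grasp_force: 7.0
```

Request:
{"op": "arm_command", "data": {
  "commands": [
    [0, 0, 2, 0],
    [0, 0, 3, 0],
    [0.2, -2.8, 2.5, 0],
    [0, 0, 0, 0],
    [0, 0, 0, 0]
  ]
}}

```text
time_s: 19.65
tcp_pos: [0.5467, 0.0294, 0.128]
tcp_rot: [0.0, 0.639, 0.769, 0.0]
force: [-0.9, 0.6, -0.7]
grip_width: 0.0004
grasp_force: 0.0
```

```bash
cat >> h.py <<'E'
def report(name):
    p=shot("wrist"); o=np.array([.5315,.1072]); yaw=1.754; a=np.array([np.cos(yaw),np.sin(yaw)]);y=np.array([-a[1],a[0]])
    rectify(p,o,a,y,.041,name)
    im=cv2.imread("pics/"+name); g=im.astype(int)
    def col(x0,x1,y0,y1): return g[int((50-y1)*4):int((50-y0)*4),int((x0+100)*4):int((x1+100)*4)]
    c=col(-11,-3,-30,-12).mean((1,2)); k=np.argmax(np.diff(c[:36:1])*-1)  # y from -12 downwards
    print("profile jaw y=-18..-28:",c[24:64:2].round().astype(int).tolist())
    c=col(-9,-3,12,26).mean((1,2)); print("fixed y=26..14",c[0:48:2].round().astype(int).tolist())
    w=col(-74,-46,-10,-2).mean((0,2)); print("worm x=-74..-46 per .5mm",w[::2].round().astype(int).tolist())
    t=col(-34,-14,4,8).mean((0,2)); print("throat x=-34..-14",t[::2].round().astype(int).tolist())
    return p
E
python3 - <<'E'
from h import *
report("h6.png")
E
```

```text
profile jaw y=-18..-28: [138, 136, 136, 136, 170, 141, 142, 141, 130, 107, 69, 46, 52, 65, 72, 73, 75, 74, 73, 74]
fixed y=26..14 [180, 180, 181, 179, 178, 177, 178, 178, 178, 178, 173, 162, 170, 136, 132, 132, 133, 133, 134, 134, 133, 133, 134, 134]
worm x=-74..-46 per .5mm [176, 175, 173, 172, 172, 172, 172, 167, 155, 136, 111, 90, 74, 72, 80, 94, 112, 114, 103, 75, 64, 69, 92, 112, 126, 134, 135, 135, 170, 134, 135, 135, 135, 134, 134, 133, 132, 131, 131, 131, 131, 128, 123, 106, 85, 63, 49, 59, 79, 101, 119, 138, 157, 170, 175, 178]
throat x=-34..-14 [180, 180, 180, 181, 182, 182, 183, 184, 184, 183, 182, 183, 184, 183, 182, 182, 182, 177, 163, 138, 99, 88, 106, 128, 142, 145, 144, 143, 170, 139, 137, 134, 133, 133, 134, 134, 134, 135, 135, 136]
```

View pics/h6.png

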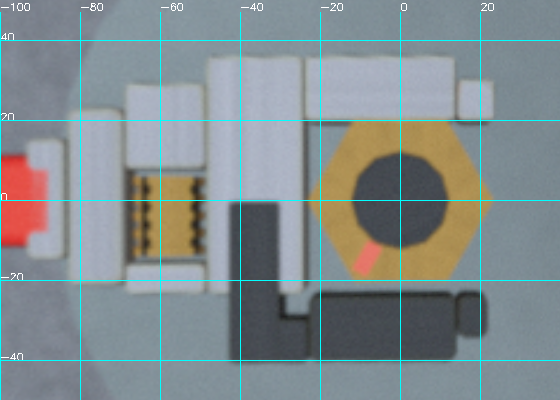

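The frame is good now, with the nut centred. The jaw's inner face is at about y = -23, so the opening is about 43 mm and each stroke closes roughly 0.5 mm. More strokes follow.

Request:
{"op": "arm_command", "data": {
  "commands": [
    [0.1, 1.2, -3, 0],
    [0, 0, -3, 0],
    [0, 0, -0.7, 0],
    [0, 0, -0.8, 0],
    [0, 0, 0, 0],
    [0, 0, 0, 0],
    [-0.06, 0.33, 0, 0],
    [-0.06, 0.33, 0, 0],
    [-0.06, 0.33, 0, 0],
    [-0.06, 0.33, 0, 0],
    [-0.06, 0.33, 0, 0],
    [0, 0, 0, 0],
    [0, 0, 0.8, 0],
    [0, 0, 0, 0],
    [0.15, -0.85, 0, 0],
    [0.15, -0.8, 0, 0],
    [0, 0, 0, 0]
  ]
}}

```text
time_s: 21.4
tcp_pos: [0.548, 0.0393, 0.0611]
tcp_rot: [0.001, 0.639, 0.769, -0.0]
force: [0.6, -0.1, 0.3]
grip_width: 0.0005
grasp_force: 0.0
```

Request:
{"op": "arm_command", "data": {
  "commands": [
    [0, 0, -0.8, 0],
    [0, 0, 0, 0],
    [0, 0, 0, 0],
    [-0.06, 0.33, 0, 0],
    [-0.06, 0.33, 0, 0],
    [-0.06, 0.33, 0, 0],
    [-0.06, 0.33, 0, 0],
    [-0.06, 0.33, 0, 0],
    [0, 0, 0, 0]
  ]
}}

```text
time_s: 22.3
tcp_pos: [0.5455, 0.0566, 0.0541]
tcp_rot: [0.001, 0.639, 0.769, -0.0]
force: [-1.3, -3.4, 14.3]
grip_width: 0.0
grasp_force: 7.1
```

Request:
{"op": "arm_command", "data": {
  "commands": [
    [0, 0, 0.8, 0],
    [0, 0, 0, 0],
    [0.15, -0.85, 0, 0],
    [0.15, -0.8, 0, 0],
    [0, 0, 0, 0],
    [0, 0, -0.8, 0],
    [0, 0, 0, 0],
    [0, 0, 0, 0],
    [-0.06, 0.33, 0, 0],
    [-0.06, 0.33, 0, 0],
    [-0.06, 0.33, 0, 0],
    [-0.06, 0.33, 0, 0],
    [-0.06, 0.33, 0, 0],
    [0, 0, 0, 0]
  ]
}}

```text
time_s: 23.7
tcp_pos: [0.5454, 0.0566, 0.0541]
tcp_rot: [0.001, 0.639, 0.769, -0.0]
force: [-1.8, -3.7, 14.4]
grip_width: 0.0006
grasp_force: 7.1
```

Request:
{"op": "arm_command", "data": {
  "commands": [
    [0, 0, 2, 0],
    [0, 0, 3, 0],
    [0.2, -2.8, 2.5, 0],
    [0, 0, 0, 0],
    [0, 0, 0, 0]
  ]
}}

```text
time_s: 24.2
tcp_pos: [0.5467, 0.0299, 0.128]
tcp_rot: [0.0, 0.639, 0.769, 0.0]
force: [-0.5, 0.7, -0.2]
grip_width: 0.0005
grasp_force: 0.0
```

Run:
```python
from h import *
report("h7.png")
```

```text
profile jaw y=-18..-28: [139, 136, 135, 135, 170, 141, 140, 131, 108, 69, 47, 54, 66, 72, 74, 75, 75, 74, 74, 74]
fixed y=26..14 [180, 181, 181, 179, 178, 177, 178, 178, 179, 178, 174, 165, 170, 138, 132, 134, 133, 133, 133, 133, 134, 134, 134, 134]
worm x=-74..-46 per .5mm [174, 173, 173, 172, 172, 172, 171, 169, 158, 139, 114, 91, 76, 68, 64, 59, 57, 66, 85, 104, 119, 127, 131, 131, 132, 132, 132, 133, 170, 134, 135, 135, 136, 136, 136, 135, 134, 130, 116, 94, 62, 54, 63, 90, 109, 113, 105, 92, 84, 85, 99, 126, 151, 171, 177, 178]
throat x=-34..-14 [179, 179, 180, 181, 181, 183, 184, 184, 184, 183, 183, 184, 184, 184, 183, 181, 181, 180, 168, 140, 107, 85, 102, 126, 141, 145, 144, 143, 170, 138, 137, 134, 134, 134, 134, 134, 133, 133, 135, 136]
```

Three fast strokes closed only about 0.5 mm, while the earlier slow one gave as much by itself. The wheel probably slips at speed, so I'll stroke slowly with a bit more pressure.

Request:
{"op": "arm_command", "data": {
  "commands": [
    [0.1, 1.2, -3, 0],
    [0, 0, -3, 0],
    [0, 0, -0.7, 0],
    [0, 0, -0.82, 0],
    [0, 0, 0, 0],
    [-0.02, 0.1, 0, 0],
    [-0.02, 0.1, 0, 0],
    [-0.02, 0.1, 0, 0],
    [-0.02, 0.1, 0, 0],
    [-0.02, 0.1, 0, 0],
    [-0.02, 0.1, 0, 0],
    [-0.02, 0.1, 0, 0],
    [-0.02, 0.1, 0, 0]
  ]
}}

```text
time_s: 25.55
tcp_pos: [0.545, 0.0486, 0.0542]
tcp_rot: [-0.0, 0.639, 0.769, -0.001]
force: [-3.6, -3.4, 10.0]
grip_width: 0.0004
grasp_force: 5.1
```

Request:
{"op": "arm_command", "data": {
  "commands": [
    [-0.02, 0.1, 0, 0],
    [-0.02, 0.1, 0, 0],
    [-0.02, 0.1, 0, 0],
    [-0.02, 0.1, 0, 0],
    [-0.02, 0.1, 0, 0],
    [-0.02, 0.1, 0, 0],
    [-0.02, 0.1, 0, 0],
    [-0.02, 0.1, 0, 0]
  ]
}}

```text
time_s: 26.35
tcp_pos: [0.5437, 0.0553, 0.0542]
tcp_rot: [0.001, 0.639, 0.769, -0.002]
force: [-3.5, -4.2, 9.4]
grip_width: 0.0004
grasp_force: 4.8
```

Request:
{"op": "arm_command", "data": {
  "commands": [
    [0, 0, 2, 0],
    [0, 0, 3, 0],
    [0.2, -2.8, 2.5, 0],
    [0, 0, 0, 0],
    [0, 0, 0, 0]
  ]
}}

```text
time_s: 26.85
tcp_pos: [0.5469, 0.0297, 0.1287]
tcp_rot: [0.001, 0.639, 0.769, 0.001]
force: [-0.7, 0.9, -0.1]
grip_width: 0.0001
grasp_force: 0.0
```

Run:
```python
from h import *
report("h8.png")
```

```text
profile jaw y=-18..-28: [138, 136, 136, 136, 170, 141, 140, 129, 103, 69, 49, 54, 67, 72, 75, 75, 74, 74, 74, 75]
fixed y=26..14 [181, 181, 180, 179, 178, 177, 178, 179, 179, 178, 172, 162, 170, 137, 133, 133, 133, 134, 133, 134, 134, 134, 134, 134]
worm x=-74..-46 per .5mm [176, 174, 173, 171, 172, 172, 173, 168, 157, 141, 116, 93, 75, 71, 72, 73, 70, 66, 67, 86, 103, 118, 128, 131, 132, 132, 132, 133, 170, 133, 134, 135, 135, 135, 136, 136, 135, 135, 134, 125, 106, 80, 52, 57, 74, 96, 99, 96, 92, 95, 112, 132, 152, 166, 174, 177]
throat x=-34..-14 [179, 179, 180, 181, 181, 182, 183, 183, 183, 183, 182, 183, 184, 184, 183, 182, 180, 177, 169, 148, 107, 94, 103, 127, 141, 144, 145, 144, 170, 139, 136, 134, 133, 134, 134, 134, 134, 134, 135, 134]
```

The stroke speed isn't the cause as I assumed: at 10 N the slow stroke nearly only slipped. I'll try brisk strokes at about 15 N instead.

Request:
{"op": "arm_command", "data": {
  "commands": [
    [0.1, 1.2, -3, 0],
    [0, 0, -3, 0],
    [0, 0, -0.7, 0],
    [0, 0, -0.86, 0],
    [0, 0, 0, 0],
    [0, 0, 0, 0],
    [-0.15, 0.83, 0, 0],
    [-0.15, 0.83, 0, 0],
    [0, 0, 0, 0],
    [0, 0, 0.8, 0],
    [0, 0, 0, 0],
    [0.3, -1.66, 0, 0],
    [0, 0, 0, 0],
    [0, 0, -0.8, 0],
    [0, 0, 0, 0]
  ]
}}

```text
time_s: 28.4
tcp_pos: [0.5485, 0.0421, 0.054]
tcp_rot: [0.001, 0.639, 0.77, 0.001]
force: [-3.1, -1.5, 20.1]
grip_width: 0.0006
grasp_force: 9.7
```

Request:
{"op": "arm_command", "data": {
  "commands": [
    [-0.15, 0.83, 0, 0],
    [-0.15, 0.83, 0, 0],
    [0, 0, 0, 0],
    [0, 0, 2, 0],
    [0, 0, 3, 0],
    [0.2, -2.8, 2.5, 0],
    [0, 0, 0, 0],
    [0, 0, 0, 0]
  ]
}}

```text
time_s: 29.2
tcp_pos: [0.5465, 0.0311, 0.1272]
tcp_rot: [-0.0, 0.639, 0.77, 0.0]
force: [-0.9, 0.0, -0.4]
grip_width: 0.0005
grasp_force: 0.0
```

Run:
```python
from h import *
report("h9.png")
```

```text
profile jaw y=-18..-28: [138, 136, 135, 136, 170, 139, 127, 98, 65, 47, 57, 67, 72, 74, 75, 74, 74, 73, 74, 74]
fixed y=26..14 [181, 181, 181, 179, 177, 177, 177, 178, 179, 178, 174, 165, 170, 138, 132, 133, 134, 134, 133, 134, 133, 134, 134, 134]
worm x=-74..-46 per .5mm [175, 174, 173, 172, 172, 171, 170, 168, 158, 142, 117, 92, 76, 67, 69, 76, 89, 106, 120, 132, 135, 136, 136, 134, 134, 133, 132, 131, 170, 133, 133, 131, 125, 108, 81, 62, 61, 87, 110, 128, 130, 130, 128, 125, 120, 114, 106, 94, 80, 71, 79, 110, 142, 170, 176, 178]
throat x=-34..-14 [180, 180, 180, 181, 182, 182, 183, 184, 183, 183, 183, 183, 183, 182, 183, 182, 181, 180, 169, 143, 108, 85, 99, 121, 140, 146, 145, 143, 170, 139, 137, 134, 134, 134, 134, 133, 134, 135, 135, 136]
```

Brisk strokes work better, closing about 0.28 mm each. I'll do a batch of them.

Request:
{"op": "arm_command", "data": {
  "commands": [
    [0.1, 1.2, -3, 0],
    [0, 0, -3, 0],
    [0, 0, -0.7, 0],
    [0, 0, -0.85, 0],
    [0, 0, 0, 0],
    [-0.15, 0.83, 0, 0],
    [-0.15, 0.83, 0, 0],
    [0, 0, 0, 0],
    [0, 0, 0.8, 0],
    [0, 0, 0, 0],
    [0.3, -1.66, 0, 0],
    [0, 0, 0, 0],
    [0, 0, -0.8, 0],
    [0, 0, 0, 0],
    [-0.15, 0.83, 0, 0],
    [-0.15, 0.83, 0, 0],
    [0, 0, 0, 0]
  ]
}}

```text
time_s: 30.95
tcp_pos: [0.5451, 0.0604, 0.0534]
tcp_rot: [0.001, 0.638, 0.77, 0.001]
force: [-3.2, -0.0, 17.8]
grip_width: 0.0003
grasp_force: 9.0
```

Request:
{"op": "arm_command", "data": {
  "commands": [
    [0, 0, 0.8, 0],
    [0, 0, 0, 0],
    [0.3, -1.66, 0, 0],
    [0, 0, 0, 0],
    [0, 0, -0.8, 0],
    [0, 0, 0, 0],
    [-0.3, 1.66, 0, 0],
    [0, 0, 0, 0],
    [0, 0, 0.8, 0],
    [0, 0, 0, 0],
    [0.3, -1.66, 0, 0],
    [0, 0, 0, 0],
    [0, 0, -0.8, 0],
    [0, 0, 0, 0],
    [-0.3, 1.66, 0, 0],
    [0, 0, 0, 0]
  ]
}}

```text
time_s: 32.55
tcp_pos: [0.5444, 0.0613, 0.053]
tcp_rot: [0.0, 0.638, 0.77, 0.001]
force: [-2.6, 0.2, 14.7]
grip_width: 0.0002
grasp_force: 7.8
```

Request:
{"op": "arm_command", "data": {
  "commands": [
    [0, 0, 2, 0],
    [0, 0, 3, 0],
    [0.2, -2.8, 2.5, 0],
    [0, 0, 0, 0],
    [0, 0, 0, 0]
  ]
}}

```text
time_s: 33.05
tcp_pos: [0.5464, 0.0317, 0.1265]
tcp_rot: [-0.0, 0.639, 0.77, 0.0]
force: [0.1, 0.9, 0.1]
grip_width: 0.0008
grasp_force: 0.0
```

Run:
```python
from h import *
report("h10.png")
```

```text
profile jaw y=-18..-28: [138, 137, 134, 125, 170, 71, 52, 59, 67, 72, 73, 74, 74, 74, 73, 74, 75, 75, 75, 75]
fixed y=26..14 [181, 181, 181, 179, 177, 177, 178, 179, 179, 177, 174, 165, 170, 138, 132, 133, 133, 133, 133, 133, 134, 134, 134, 134]
worm x=-74..-46 per .5mm [176, 174, 173, 172, 172, 171, 171, 168, 158, 142, 117, 94, 76, 72, 78, 88, 102, 112, 122, 131, 133, 133, 132, 131, 130, 129, 130, 131, 170, 131, 125, 112, 91, 83, 88, 104, 123, 132, 134, 134, 133, 131, 130, 127, 123, 116, 107, 94, 83, 76, 88, 114, 143, 165, 174, 178]
throat x=-34..-14 [180, 179, 179, 181, 182, 182, 183, 184, 184, 183, 183, 183, 184, 183, 182, 182, 181, 180, 170, 146, 106, 86, 97, 119, 139, 145, 145, 143, 170, 139, 137, 135, 134, 133, 133, 133, 134, 134, 134, 135]
```

The opening is about 41.3 mm now. I'll do two more strokes, started 2 mm further back, for margin.

Request:
{"op": "arm_command", "data": {
  "commands": [
    [0.1, 1.0, -3, 0],
    [0, 0, -3, 0],
    [0, 0, -0.7, 0],
    [0, 0, -0.77, 0],
    [0, 0, 0, 0],
    [-0.3, 1.66, 0, 0],
    [0, 0, 0, 0],
    [0, 0, 0.8, 0],
    [0, 0, 0, 0],
    [0.3, -1.66, 0, 0],
    [0, 0, 0, 0],
    [0, 0, -0.8, 0],
    [0, 0, 0, 0],
    [-0.3, 1.66, 0, 0],
    [0, 0, 0, 0]
  ]
}}

```text
time_s: 34.6
tcp_pos: [0.545, 0.0594, 0.0537]
tcp_rot: [0.001, 0.638, 0.77, 0.001]
force: [-1.9, -0.2, 19.7]
grip_width: 0.0006
grasp_force: 9.8
```

Request:
{"op": "arm_command", "data": {
  "commands": [
    [0, 0, 2, 0],
    [0, 0, 3, 0],
    [0.2, -2.7, 2.5, 0],
    [0, 0, 0, 0],
    [0, 0, 0, 0]
  ],
  "fingers": 0.5
}}

```text
time_s: 35.1
tcp_pos: [0.5465, 0.0313, 0.127]
tcp_rot: [-0.0, 0.639, 0.77, 0.0]
force: [-1.4, 0.2, -0.8]
grip_width: 0.0381
grasp_force: 0.0
```

Run:
```python
from h import *
p=report("h11.png"); print(hexfit(p,c0=(.5315,.1072)),manip.state()["tcp_pos"],manip.state()["grip_width"])
```

```text
profile jaw y=-18..-28: [139, 137, 134, 126, 170, 81, 72, 71, 73, 74, 75, 74, 74, 75, 74, 74, 75, 76, 75, 75]
fixed y=26..14 [181, 181, 181, 180, 178, 177, 178, 179, 179, 178, 174, 164, 170, 138, 133, 134, 134, 133, 133, 134, 134, 134, 134, 134]
worm x=-74..-46 per .5mm [176, 175, 174, 172, 172, 172, 172, 168, 159, 141, 116, 93, 76, 74, 79, 90, 106, 118, 126, 130, 133, 135, 134, 135, 136, 136, 132, 124, 170, 103, 101, 106, 118, 127, 134, 136, 136, 135, 135, 135, 135, 134, 132, 127, 122, 115, 105, 96, 89, 88, 99, 120, 152, 167, 175, 177]
throat x=-34..-14 [179, 179, 181, 181, 182, 183, 183, 184, 183, 183, 183, 184, 184, 184, 183, 182, 181, 177, 168, 148, 106, 89, 96, 120, 139, 145, 146, 143, 170, 140, 138, 136, 135, 134, 133, 133, 134, 135, 135, 135]
(array([ 0.53163238,  0.10726869, -0.33878214,  0.01947941]), np.float64(0.0010248216811048142), None, np.int64(0)) [0.54595149 0.03212405 0.12637736] 0.04231975028562627
```

View pics/h11.png

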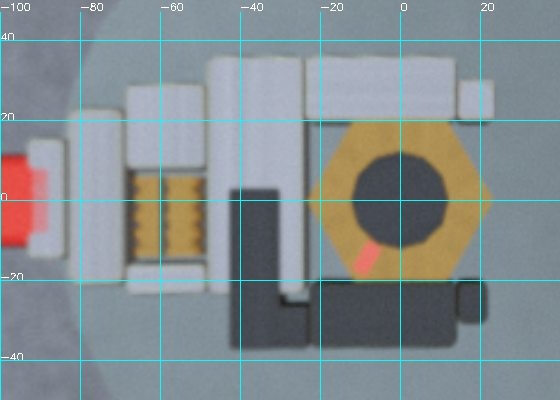

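The jaws are snug on both flats (picture: fixed jaw edge at y=+20, sliding jaw at y=-20). Next I'll straddle the handle, without gripping, and push clockwise along the arc.

Request:
{"op": "arm_command", "data": {
  "commands": [
    [0.45, -2.7, 0, 0],
    [0.45, -2.7, 0, 0],
    [0, 0, -3, 0],
    [0, 0, -3, 0],
    [0, 0, -2, 0],
    [0, 0, -1.1, 0],
    [0, 0, 0, 0],
    [0, 0, 0, 0]
  ],
  "fingers": 0.62
}}

```text
time_s: 35.95
tcp_pos: [0.5555, -0.0225, 0.0361]
tcp_rot: [-0.0, 0.638, 0.77, 0.0]
force: [-0.1, 0.4, -0.2]
grip_width: 0.0335
grasp_force: 0.0
```

Request:
{"op": "arm_command", "data": {
  "commands": [
    [-0.68, -0.09, 0, -0.052],
    [-0.68, -0.09, 0, -0.052],
    [-0.65, -0.02, 0, -0.05],
    [-0.65, -0.02, 0, -0.05],
    [-0.66, 0.05, 0, -0.05],
    [-0.66, 0.05, 0, -0.05],
    [0, 0, 0, 0]
  ]
}}

```text
time_s: 36.65
tcp_pos: [0.5151, -0.0244, 0.0365]
tcp_rot: [0.0, 0.748, 0.663, -0.0]
force: [3.3, 0.0, 2.7]
grip_width: 0.0335
grasp_force: 1.4
```

Request:
{"op": "arm_command", "data": {
  "commands": [
    [-0.65, 0.11, 0, -0.05],
    [-0.65, 0.11, 0, -0.05],
    [-0.64, 0.17, 0, -0.05],
    [0, 0, 0, 0]
  ]
}}

```text
time_s: 37.05
tcp_pos: [0.4944, -0.0203, 0.036]
tcp_rot: [-0.001, 0.796, 0.606, -0.001]
force: [2.2, -0.0, 1.8]
grip_width: 0.0332
grasp_force: 1.1
```

Request:
{"op": "arm_command", "data": {
  "commands": [
    [-0.63, 0.18, 0, -0.05],
    [0, 0, 0, 0]
  ]
}}

```text
time_s: 37.25
tcp_pos: [0.4881, -0.0183, 0.0359]
tcp_rot: [-0.001, 0.811, 0.586, -0.001]
force: [1.1, 0.8, 2.1]
grip_width: 0.0336
grasp_force: 0.8
```

Request:
{"op": "arm_command", "data": {
  "commands": [
    [-0.31, 0.11, 0, -0.025],
    [-0.31, 0.12, 0, -0.025],
    [0, 0, 0, 0]
  ]
}}

```text
time_s: 37.55
tcp_pos: [0.4823, -0.0161, 0.0359]
tcp_rot: [-0.001, 0.825, 0.565, -0.001]
force: [1.6, -0.7, 0.2]
grip_width: 0.0333
grasp_force: 0.6
```

Request:
{"op": "arm_command", "data": {
  "commands": [
    [-0.31, 0.12, 0, -0.025],
    [0, 0, 0, 0]
  ]
}}

```text
time_s: 37.75
tcp_pos: [0.4795, -0.0149, 0.036]
tcp_rot: [-0.001, 0.832, 0.555, -0.001]
force: [1.6, -1.0, -0.2]
grip_width: 0.0338
grasp_force: 0.5
```

Request:
{"op": "arm_command", "data": {
  "commands": [
    [-0.3, 0.13, 0, -0.025],
    [0, 0, 0, 0]
  ]
}}

```text
time_s: 37.95
tcp_pos: [0.4769, -0.0137, 0.0361]
tcp_rot: [-0.0, 0.839, 0.545, -0.0]
force: [1.1, -1.0, -1.2]
grip_width: 0.0335
grasp_force: 0.6
```

Request:
{"op": "arm_command", "data": {
  "commands": [
    [-0.3, 0.14, 0, -0.025],
    [0, 0, 0, 0]
  ]
}}

```text
time_s: 38.15
tcp_pos: [0.4741, -0.0124, 0.0362]
tcp_rot: [-0.0, 0.845, 0.534, -0.0]
force: [0.7, -0.6, -0.9]
grip_width: 0.0336
grasp_force: 0.6
```

Request:
{"op": "arm_command", "data": {
  "commands": [
    [-0.3, 0.15, 0, -0.025],
    [0, 0, 0, 0]
  ]
}}

```text
time_s: 38.35
tcp_pos: [0.4711, -0.0108, 0.0362]
tcp_rot: [-0.0, 0.852, 0.524, -0.0]
force: [1.1, -1.0, -0.8]
grip_width: 0.0339
grasp_force: 0.6
```

Request:
{"op": "arm_command", "data": {
  "commands": [
    [-0.29, 0.15, 0, -0.025],
    [0, 0, 0, 0]
  ]
}}

```text
time_s: 38.55
tcp_pos: [0.4682, -0.0093, 0.0362]
tcp_rot: [-0.0, 0.859, 0.513, -0.0]
force: [1.0, -1.2, -0.8]
grip_width: 0.0337
grasp_force: 0.6
```

Request:
{"op": "arm_command", "data": {
  "commands": [
    [-0.29, 0.16, 0, -0.025],
    [0, 0, 0, 0]
  ]
}}

```text
time_s: 38.75
tcp_pos: [0.4653, -0.0077, 0.0361]
tcp_rot: [-0.0, 0.865, 0.502, -0.0]
force: [0.5, -2.4, -0.4]
grip_width: 0.0334
grasp_force: 0.6
```

Run:
```python
from h import *
p=shot("wrist"); print(hexfit(p,c0=(.5315,.1072)))
T=tool(); print("tool-based wrench yaw",np.arctan2(T[1,1],T[0,1])%np.pi+np.pi/2-np.pi)
```

```text
Traceback (most recent call last):
  File "h.py", line 26, in hexfit
    cs,_=cv2.findContours(m,cv2.RETR_EXTERNAL,cv2.CHAIN_APPROX_NONE); c=max(cs,key=cv2.contourArea)[:,0]
                                                                        ~~~^^^^^^^^^^^^^^^^^^^^^^^^
ValueError: max() iterable argument is empty
```

Request:
{"op": "arm_command", "data": {
  "commands": [
    [-0.29, 0.17, 0, -0.025],
    [0, 0, 0, 0]
  ]
}}

```text
time_s: 39.0
tcp_pos: [0.4625, -0.0059, 0.0361]
tcp_rot: [-0.0, 0.871, 0.491, -0.0]
force: [1.2, -1.2, -1.0]
grip_width: 0.0333
grasp_force: 0.7
```

Request:
{"op": "arm_command", "data": {
  "commands": [
    [-0.28, 0.17, 0, -0.025],
    [0, 0, 0, 0]
  ]
}}

```text
time_s: 39.2
tcp_pos: [0.4596, -0.0042, 0.0362]
tcp_rot: [-0.0, 0.877, 0.48, -0.0]
force: [0.4, -2.0, -0.1]
grip_width: 0.0336
grasp_force: 0.7
```

Run:
```python
from h import *
p=shot("wrist"); print(hexfit(p,c0=(.5315,.1072)))
```

```text
Traceback (most recent call last):
  File "h.py", line 26, in hexfit
    cs,_=cv2.findContours(m,cv2.RETR_EXTERNAL,cv2.CHAIN_APPROX_NONE); c=max(cs,key=cv2.contourArea)[:,0]
                                                                        ~~~^^^^^^^^^^^^^^^^^^^^^^^^
ValueError: max() iterable argument is empty
```

Request:
{"op": "arm_command", "data": {
  "commands": [
    [-0.28, 0.18, 0, -0.025],
    [0, 0, 0, 0]
  ]
}}

```text
time_s: 39.45
tcp_pos: [0.4569, -0.0024, 0.0361]
tcp_rot: [-0.0, 0.883, 0.47, -0.0]
force: [-0.1, -1.7, -0.7]
grip_width: 0.0337
grasp_force: 0.5
```

Request:
{"op": "arm_command", "data": {
  "commands": [
    [-0.27, 0.18, 0, -0.025],
    [0, 0, 0, 0]
  ]
}}

```text
time_s: 39.65
tcp_pos: [0.4554, -0.0012, 0.0361]
tcp_rot: [-0.0, 0.887, 0.461, -0.0]
force: [1.1, -1.7, -1.0]
grip_width: 0.0329
grasp_force: 0.9
```

Request:
{"op": "arm_command", "data": {
  "commands": [
    [-0.27, 0.19, 0, -0.025],
    [0, 0, 0, 0]
  ]
}}

```text
time_s: 39.85
tcp_pos: [0.4531, 0.0008, 0.0366]
tcp_rot: [-0.001, 0.892, 0.451, -0.001]
force: [0.2, -2.3, 0.6]
grip_width: 0.0335
grasp_force: 0.7
```

Request:
{"op": "arm_command", "data": {
  "commands": [
    [0, 0, 0, 0],
    [0, 0, 3, 0],
    [0, 0, 3, 0],
    [0, 0, 3, 0],
    [0, 0, 0, 0],
    [0, 0, 0, 0]
  ]
}}

```text
time_s: 40.45
tcp_pos: [0.4527, 0.0013, 0.1267]
tcp_rot: [-0.001, 0.892, 0.452, -0.001]
force: [0.2, -0.4, -0.4]
grip_width: 0.0336
grasp_force: 0.0
```

Run:
```python
from h import *
p=shot("wrist","f1.png"); h=hexfit(p,c0=(.5315,.1072)); print(h)
rc,C,g=wrench_pose(p,.038,(.45,0)); print(rc)
c,a,y=frame(rc,(.5315,.1072)); print("wrench yaw",np.arctan2(a[1],a[0]), "o from handle (may be occluded)",c+.132*a, "nut line offset",(h[0][:2]-c)@y*1e3)
```

```text
(array([0.53039703, 0.10549381, 1.03149795, 0.0177975 ]), np.float64(0.0035458510916156366), np.float64(-0.9918662837555965), np.int64(10))
((455.0509338378906, -4.081348419189453), (81.03106689453125, 22.669645309448242), 55.73176956176758)
wrench yaw 0.972703 o from handle (may be occluded) [0.52937588 0.10500486] nut line offset -0.5685775822057912
```

The wrench has turned 0.78 rad, so it's at or near the stop. I'll go back down and press on gently until the force shows the stop.

Request:
{"op": "arm_command", "data": {
  "commands": [
    [0, 0, -3, 0],
    [0, 0, -3, 0],
    [0, 0, -2, 0],
    [0, 0, -1, 0],
    [0, 0, 0, 0],
    [-0.25, 0.18, 0, -0.02],
    [0, 0, 0, 0],
    [0, 0, 0, 0]
  ]
}}

```text
time_s: 41.3
tcp_pos: [0.4512, 0.0023, 0.0371]
tcp_rot: [-0.0, 0.897, 0.442, -0.001]
force: [0.2, -0.4, -0.2]
grip_width: 0.0335
grasp_force: 0.4
```

Request:
{"op": "arm_command", "data": {
  "commands": [
    [-0.2, 0.14, 0, -0.02],
    [0, 0, 0, 0]
  ]
}}

```text
time_s: 41.5
tcp_pos: [0.4503, 0.0036, 0.0378]
tcp_rot: [-0.0, 0.902, 0.432, -0.001]
force: [1.4, -2.0, -0.3]
grip_width: 0.034
grasp_force: 0.9
```

Request:
{"op": "arm_command", "data": {
  "commands": [
    [-0.16, 0.12, 0, -0.01],
    [0, 0, 0, 0]
  ]
}}

```text
time_s: 41.7
tcp_pos: [0.449, 0.0049, 0.0382]
tcp_rot: [-0.001, 0.904, 0.428, -0.002]
force: [1.8, -2.1, -1.1]
grip_width: 0.0333
grasp_force: 1.0
```

Request:
{"op": "arm_command", "data": {
  "commands": [
    [-0.16, 0.12, 0, -0.01],
    [0, 0, 0, 0]
  ]
}}

```text
time_s: 41.9
tcp_pos: [0.4478, 0.0063, 0.0386]
tcp_rot: [-0.001, 0.906, 0.424, -0.003]
force: [1.6, -1.8, -0.5]
grip_width: 0.0335
grasp_force: 1.0
```

Request:
{"op": "arm_command", "data": {
  "commands": [
    [-0.16, 0.12, 0, -0.01],
    [0, 0, 0, 0]
  ]
}}

```text
time_s: 42.1
tcp_pos: [0.4467, 0.0076, 0.039]
tcp_rot: [-0.002, 0.908, 0.419, -0.003]
force: [0.9, -2.3, -1.6]
grip_width: 0.0334
grasp_force: 0.9
```

Request:
{"op": "arm_command", "data": {
  "commands": [
    [-0.16, 0.12, 0, -0.01],
    [0, 0, 0, 0]
  ]
}}

```text
time_s: 42.3
tcp_pos: [0.446, 0.0085, 0.0394]
tcp_rot: [-0.001, 0.91, 0.415, -0.003]
force: [1.7, -3.2, -0.6]
grip_width: 0.0332
grasp_force: 1.5
```

Request:
{"op": "arm_command", "data": {
  "commands": [
    [0.1, -0.1, 3, 0],
    [0, 0, 3, 0],
    [0, 0, 3, 0],
    [0.6, 0.8, 0, 0],
    [0, 0, 0, 0],
    [0, 0, 0, 0]
  ]
}}

```text
time_s: 42.9
tcp_pos: [0.4521, 0.0167, 0.1285]
tcp_rot: [-0.003, 0.91, 0.416, -0.004]
force: [0.3, -0.2, -0.6]
grip_width: 0.0334
grasp_force: 0.0
```

Run:
```python
from h import *
print(manip.state()["tcp_pos"],manip.state()["joints"].round(2))
for _ in range(1):
    p=shot("wrist","f2.png"); C=at_grid(p,.044); g=cv2.cvtColor(p["pixels"],cv2.COLOR_RGB2HSV)
    n=np.array([.5315,.1072]); d=np.hypot(C[...,0]-n[0],C[...,1]-n[1])
    br=(d<.03)&(g[...,1]>100)&(g[...,2]>90); print("brass px",br.sum(), "centroid",C[br][:,:2].mean(0),"near edge?",np.argwhere(d<.03).min(0),np.argwhere(d<.03).max(0))
    m=(d<.022)&(d>.012)&((g[...,0]<8)|(g[...,0]>170))&(g[...,1]>100)&(g[...,2]>150); print("mark",m.sum(),C[m][:,:2].mean(0)-n, np.arctan2(*(C[m][:,:2].mean(0)-n)[::-1]))
    print(hexfit(p,c0=n,r=.026))
    rc,C2,g=wrench_pose(p,.038,(.45,0)); c,a,y=frame(rc,n); print(rc,"yaw",np.arctan2(a[1],a[0]),"o",c+.132*a)
    yaw=np.arctan2(a[1],a[0]); rectify(p,c+.132*a,a,y,.041,"f3.png")
```

```text
[0.45207732 0.01673255 0.12854413] [-0.39  0.76  0.43  2.19 -0.87  0.38  0.05]
brass px 2069 centroid [0.5269954 0.1015512] near edge? [  0 208] [ 70 309]
mark 92 [ 0.00712025 -0.01502735] -1.1283118057549488
(array([ 0.52935857,  0.1045818 , -0.14854527,  0.0169745 ]), np.float64(0.0035659708954865255), None, np.int64(0))
((449.02947998046875, 2.5783309936523438), (80.42546081542969, 22.558141708374023), 51.7513427734375) yaw 0.9032314 o [0.53074745 0.10624209]
```

Request:
{"op": "arm_command", "data": {
  "commands": [
    [1.5, 2, 1.5, 0],
    [1.5, 2, 1.5, 0],
    [1, 1.5, 1, 0],
    [0, 0, 0, 0],
    [0, 0, 0, 0]
  ]
}}

```text
time_s: 43.45
tcp_pos: [0.4917, 0.0701, 0.1684]
tcp_rot: [-0.002, 0.91, 0.415, -0.005]
force: [0.6, 0.2, -0.2]
grip_width: 0.0333
grasp_force: 0.0
```

Run:
```python
from h import *
p=shot("wrist","f4.png"); n=np.array([.5315,.1072]); h=hexfit(p,c0=n,r=.026); print(h)
C=at_grid(p,.044); g=cv2.cvtColor(p["pixels"],cv2.COLOR_RGB2HSV); d=np.hypot(C[...,0]-n[0],C[...,1]-n[1])
print(np.argwhere(d<.03).min(0),np.argwhere(d<.03).max(0))
m=(d<.022)&(d>.012)&((g[...,0]<8)|(g[...,0]>170))&(g[...,1]>100)&(g[...,2]>150); c=C[m][:,:2].mean(0)-h[0][:2]; print("mark",m.sum(),np.arctan2(c[1],c[0]))
rc,C2,_=wrench_pose(p,.038,(.45,0)); c,a,y=frame(rc,n); yaw=np.arctan2(a[1],a[0]); print(rc,"yaw",yaw,"o",c+.132*a)
a=np.array([np.cos(.95),np.sin(.95)]); rectify(p,n,a,np.array([-a[1],a[0]]),.041,"f5.png")
```

```text
(array([ 0.53174128,  0.10709344, -0.08645769,  0.01954547]), np.float64(0.001036764513031409), None, np.int64(0))
[ 81 226] [161 304]
mark 47 -1.14075239191679
((448.8608703613281, 2.3305091857910156), (78.25357818603516, 22.452953338623047), 52.052703857421875) yaw 0.908491 o [0.53003248 0.10642264]
```

View pics/f5.png

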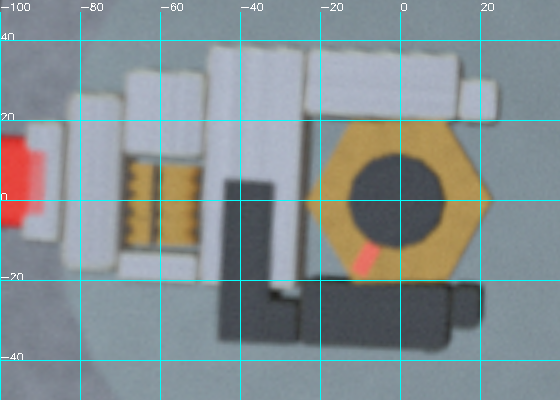

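The nut has turned 0.80 rad from its start, so it's at its stop. The wrench is flat, snug and centred to within about 2 mm, and the robot is clear.

```bash
python3 -c "
from plant import manip
print(manip.finish_job())"
```

```text
the job is handed in; nothing more can be done
None
```

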